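# Bring the band saw into service from the bench control desks

## Task

Bring the band saw into service from the two control desks on the bench: with a fingertip lightly press in the supply start button (left-hand pair on the wide desk), then the extractor start button (right-hand pair on the wide desk), and only then the saw start button (narrow desk), each until it clicks and stays in. Do not press the mushroom stop heads and leave everything else on the bench where it is.

Things in the scene. Friction and masses are not known exactly. Their poses are not given: they have to be found in the camera images.
- services_desk: wide grey control desk fixed to the bench: 150 mm deep (x), 220 wide (y), 42 high at the front (-x, robot side), 97 at the rear; face slopes 20 degrees. Origin: centre of underside; x to its rear, y to its left, z up. Supply pair at y = +50 mm, extractor pair at y = -50. In each pair the black flat-topped start button is the rear one, the mushroom stop the front one, 66 mm apart along the slope
- saw_desk: narrow desk like the wide one but 120 mm wide, fixed, with a single pair of controls (the saw's) at y = 0; same depth, slope, heights and axes. Which desk stands on the left varies. On both desks a fixed pilot lamp, 15 mm across and 10 high, stands 32 mm behind each start button's axis, and a steel conduit (59 mm high) stands up to 45 mm behind the rear wall
- supply_start_top (a point): centre of the flat top of the supply start button: black cylinder 25 mm across, its top 20 mm above the sloping face when out (12 mm above its 33 mm wide bezel), 14 mm when in. z axis points straight out of the face (press along -z), y along the desk's width. It moves with the button; its springy cap gives 1 mm per 4 N (up to 4 mm) besides the travel
- extractor_start_top (a point): the same for the extractor start button
- saw_start_top (a point): the same for the saw start button
- supply_start (a joint): travel of the supply start button in m, cap not counted: 0 out (off), 0.006 fully in (on). It resists with about 4.5 N at first, clicks over half-way (3 mm), then goes in and stays in by itself
- extractor_start (a joint): the same for the extractor start button; all three are out at the start
- saw_start (a joint): the same for the saw start button
- supply_stop_top (a point): centre of the top of the supply's mushroom stop head, black, 40 mm across, its top standing 36 mm above the sloping face; z points out of the face. Not to be pressed
- extractor_stop_top (a point): the same for the extractor's stop head
- saw_stop_top (a point): the same for the saw's stop head
- supply_stop (a joint): travel of the supply stop head in m: 0 out, 0.006 pressed; springs back (3.6 to 7 N)
- extractor_stop (a joint): the same for the extractor's stop head
- saw_stop (a joint): the same for the saw's stop head
- hub: loose turned wooden hub, barrel 62 mm across and 70 mm high with three short pegs sticking out to 54 mm from its axis at about 40 to 58 mm height, standing on the bench beyond the desks; origin at the centre of its underside
- base_disc: loose wooden disc 240 mm across, 22 mm thick, with a 28 mm hole, lying flat at the left of the bench; origin at the centre of its underside
- glue_pot: loose lidded jar 60 mm across, 75 mm high, on the bench to the right of the desks, on the robot's side; origin at the centre of its underside
- brush: loose glue brush 190 mm long, up to 42 mm wide and 20 mm thick, lying on the bench at the right, its length along its x axis; origin under its middle

How it is judged:
By the outcome, as a careful person would: the job done as asked, in the order asked, and still so for the second after the job is handed in, with the robot touching nothing.
It also fails if it takes over 58 s, if anything falls off the work surface, if the arm or the gripper's body presses on something with over 40 N, if the wrist force passes 120 N, or if a joint passes its speed limit or range.

## Robot

A 6-joint arm with a two-finger parallel gripper is mounted at the origin on the work surface. World frame = base frame: x ahead of the robot, y to its left, z up, the work surface at z = 0. Lengths are in mm, angles in rad, forces in N, time in s.
With the tool pointing down it reaches from about 300 to 775 mm from the base axis. Payload 14.6 kg.
Tool frame: the origin (TCP) lies on the centre line of the jaws, within the pads' length; the fingertips stand 8 mm ahead of it and the grasp point (between the pads) lies 11 mm behind it; z points along the fingers, y is the direction in which the jaws open and shut (so a half turn about z gives the same grasp; the last joint's range is limited). The gripper opens to 94 mm and grips with 3 to 60 N. Pads are 16 mm wide; open, the fingers measure 119 mm over their backs; the gripper's body (75 mm by 177 mm) begins 78 mm behind the grasp point.
Start: joints at [1.142, 0.3, 1.521, -0, 1.321, -0.067], TCP at [194.674, 514.384, 213.446] pointing down, gripper open.
Joint ranges: [-3.03, 3.03], [-0.79, 2.21], [0.23, 2.52], [-1.04, 4.18], [0, 3.07], [-2.55, 2.55]. Speed limits (rad/s): [2.22, 2.22, 2.57, 3.14, 3.14, 3.14].

## Interface

Orientations are given as [roll, pitch, yaw] about the fixed x, y, z axes, in that order (R = Rz(yaw) Ry(pitch) Rx(roll)).
In Python, from cell import read_state, cams, manip gives the robot as it stands.
- The arm moves only by the shell command python3 -m handwheel 'ROWS' [OPENING] [FORCE]. ROWS is JSON, a list of rows, each a list of 4 numbers: the shift along the tool's x, y, z in m, then the turn about the tool's z in degrees. In form: [[dx, dy, dz, turn], ...]. A call has 1 to 5 rows; each row is the pose to reach, as a shift and turn from the pose measured when the call began, along the tool's axes at that moment; what a row does not reach only later rows make up. A row lasts 1/8 s, in which the tool goes at most 62.5 mm and 10.7 degrees, less where a joint would pass 70% of its speed; a pose out of reach is approached as far as the arm can. A call with a gripper value outside its range is refused whole. OPENING is the closure, from 0 (fully open) to 1 (shut), set as the call begins (- or left out, the last holds). The fingers move at their own pace and stop on an object; FORCE is the grip in N (left out, the last holds). Time passes only in rows, so rows that repeat a pose let the fingers close. It gives the time, the measured TCP pose, the force and the opening at its end, in the units of the state.
- read_state(): the state, without advancing time (a new reading comes with each control period).
- cams.camera(name): name is "scene" or "side" or "wrist"; returns the picture (420x560x3 uint8, red, green, blue); there is no depth.
- cams.get_calibration(name): a dict with "vertical_fov" (degrees; the focal length in pixels is half the picture's height over the tangent of half this angle, whatever the lens; pixels are square), "cx", "cy" (the principal point, pixels), "R" (3x3) and "t" (3): a world point X has camera coordinates R X + t. Camera axes: x right, y down, z forward; pixel columns grow to the right and rows downward; lengths in mm; the calibration is good to about 2 mm. A picture is of the moment at which its call begins: read the wrist's pose just before it. get_calibration takes no time and is no camera call; for the wrist camera it gives the pose at the moment of the call.
- manip.sign_off(): hands the job in, once; it reports no verdict.
The state is a dict: "clock": time; "joints": joint angles; "qd": joint speeds; "effort": joint torques, N m; "eef_pos": TCP position; "eef_rot": TCP orientation; "wrist_force": force on the tool from outside, world axes, zero at the start; "moment": the same for the moment, N m; "finger_gap": finger opening in mm.
Only numpy, scipy, OpenCV 4.12 (cv2) and the standard library are available. Lean on these libraries where they do the work, as an engineer would, in place of code of your own. Each camera call takes 0.05 s, during which the arm holds its last target. There are 200 camera calls.

## Working session

There is one attempt and no reset: what is moved stays moved. The work goes in short steps, Python scripts to look and compute and a shell command to move; the robot and the scene stay as the last step left them, time stands still between calls to the robot, and variables do not carry over. Pictures are saved under pics/ and viewed, about 8 in all and at most 12, crops included, and the job is handed in when it is done.

```bash
mkdir -p pics; ls; python3 - <<'E'
from cell import read_state,cams
import cv2
s=read_state();print(s)
for n in("scene","side"):
    cv2.imwrite(f"pics/{n}0.png",cams.camera(n)[:,:,::-1])
    c=cams.get_calibration(n);print(n,c)
E
```

```text
pics
{'clock': 0.0, 'joints': array([ 1.14239971e+00,  3.00470698e-01,  1.52161600e+00, -3.87647056e-05,
        1.32069186e+00, -6.66153161e-02]), 'qd': array([ 0.00111366,  0.00042109,  0.00142391, -0.00167722,  0.00038809,
        0.00036263]), 'effort': array([-1.21148416e-03, -5.31798899e+01, -3.52741599e+01,  7.08138035e-02,
        2.45516788e-02, -1.04431924e-04]), 'eef_pos': array([194.57620401, 514.14651842, 212.87177468]), 'eef_rot': array([-3.14040688e+00, -4.14772563e-05,  2.77982094e+00]), 'wrist_force': array([-0.17447055, -0.72641484, -0.13693209]), 'moment': array([ 0.0185553 , -0.00847318, -0.01057481]), 'finger_gap': 93.91174196200829}
scene {'vertical_fov': 57.825355528869665, 'cx': 285.3261166110292, 'cy': 214.67178361425266, 'R': array([[ 0.49975466,  0.86611735,  0.00927388],
       [ 0.51191298, -0.28670605, -0.80978068],
       [-0.69870622,  0.40943909, -0.5866594 ]]), 't': array([-313.76427463, -232.29225715, 1462.44777553])}
side {'vertical_fov': 56.40379786248879, 'cx': 274.5302647088135, 'cy': 213.80946131204118, 'R': array([[ 0.77642832, -0.63018291,  0.00534526],
       [-0.45293793, -0.56390769, -0.69054714],
       [ 0.43818524,  0.53373929, -0.72326764]]), 't': array([-450.36743382,  322.55195285, 1144.29014117])}
```

View pics/scene0.png

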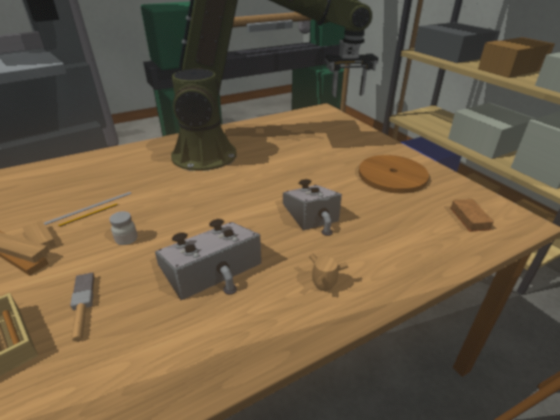

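View pics/side0.png

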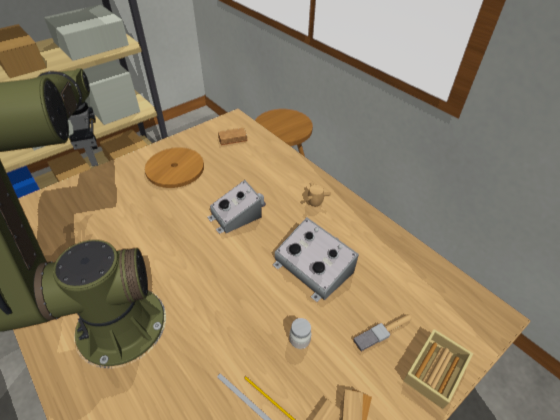

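The wide desk is on the right of the bench (side view about 315,257) and the narrow one on the left (about 237,205). Next I'll get the dark blobs of both desks at higher resolution.

```bash
python3 - <<'E'
import cv2,numpy as np
a=cv2.imread('pics/side0.png');b=cv2.imread('pics/scene0.png')
A=a[170:310,200:370];B=b[170:300,150:350]
cv2.imwrite('pics/crop0.png',np.vstack([cv2.resize(A,(486,400)) if 0 else cv2.resize(A,None,fx=2,fy=2,interpolation=2).copy() if 0 else cv2.copyMakeBorder(cv2.resize(A,None,fx=2.2,fy=2.2,interpolation=2),0,0,0,600-374,0),cv2.resize(B,None,fx=3,fy=3,interpolation=2)[:290]]))
for n,im,r in(('side',a,(170,310,200,370)),('scene',b,(170,300,150,350))):
    m=np.zeros(im.shape[:2],np.uint8);m[r[0]:r[1],r[2]:r[3]]=(im.max(2)[r[0]:r[1],r[2]:r[3]]<50)*255
    k,l,st,c=cv2.connectedComponentsWithStats(m)
    for i in range(1,k):
        if st[i,4]>8:print(n,st[i],c[i].round(1))
E
```

```text
side [238 192   5   6  24] [240.  194.7]
side [220 200   8   8  54] [223.8 203.8]
side [306 233   6   6  31] [308.5 235.4]
side [289 244  11  10  81] [294.3 248.5]
side [330 250   7   7  36] [332.8 252.9]
side [313 263  11  10  92] [318.  267.2]
```

View pics/crop0.png

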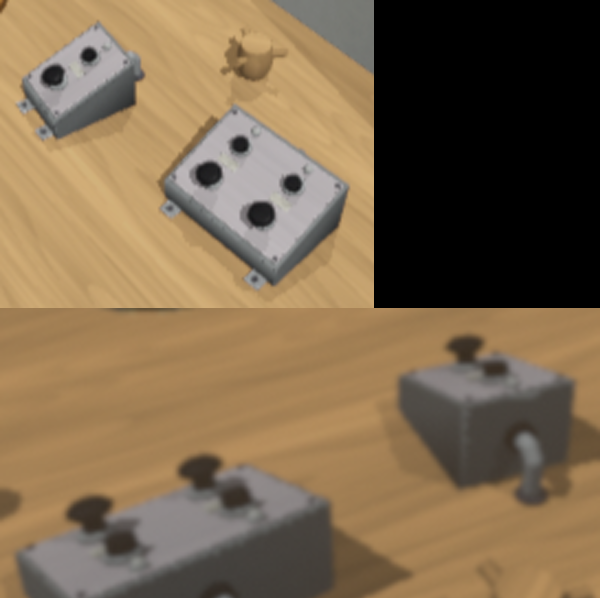

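The side view shows all six controls cleanly: saw start (240,195), supply start (308,235), extractor start (333,253), with the stop heads to the lower left of each. I'll cast these onto their planes.

```bash
cat > h.py <<'E'
import numpy as np
from cell import read_state,cams
from scipy.spatial.transform import Rotation as Ro
def cast(c,uv,z):
    f=210/np.tan(np.radians(c['vertical_fov']/2));R=np.array(c['R']);t=np.array(c['t'])
    d=R.T@[(uv[0]-c['cx'])/f,(uv[1]-c['cy'])/f,1];o=-R.T@t
    return o+d*(z-o[2])/d[2]
def proj(c,X):
    f=210/np.tan(np.radians(c['vertical_fov']/2));p=np.array(c['R'])@X+np.array(c['t'])
    return f*p[0]/p[2]+c['cx'],f*p[1]/p[2]+c['cy']
E
python3 - <<'E'
from h import *
np.set_printoptions(precision=1,suppress=True)
c=cams.get_calibration('side')
P={'saw':((240,194.7),(223.8,203.8)),'sup':((308.5,235.4),(294.3,248.5)),'ext':((332.8,252.9),(318,267.2))}
for k,(a,b) in P.items():
    A=cast(c,a,99);B=cast(c,b,91);d=A-B
    print(k,A,B,np.hypot(*d[:2]),np.degrees(np.arctan2(d[1],d[0])), [np.round(v) for v in proj(cams.get_calibration('scene'),A)])
w=cams.get_calibration('wrist');s=read_state()
Rt=Ro.from_euler('xyz',s['eef_rot']).as_matrix()
print('wrist cam in tool', Rt.T@(-w['R'].T@w['t']-s['eef_pos']), w['R']@Rt, w['vertical_fov'],w['cx'],w['cy'])
E
```

```text
saw [535.9 139.9  99. ] [469.8 144.9  91. ] 66.29145380485228 -4.33005828827407 [np.float64(312.0), np.float64(187.0)]
sup [ 596.8 -151.1   99. ] [ 530.7 -158.3   91. ] 66.49676661090984 6.233685188045836 [np.float64(226.0), np.float64(230.0)]
ext [ 607.2 -250.3   99. ] [ 539.1 -257.1   91. ] 68.4557093781165 5.7296246478603265 [np.float64(187.0), np.float64(245.0)]
wrist cam in tool [  77.    -0.3 -170.4] [[ 0.   1.   0. ]
 [-1.   0.  -0.3]
 [-0.3  0.   1. ]] 60.777389661898965 278.0557197342722 206.54040100217526
```

The geometry agrees with the spec: pair spacing is about 67 mm, the wide desk's yaw is about +6° and the saw desk's about -4.3°. I'll shut the gripper and move above the supply pair, turning the tool's x axis to point ahead.

```bash
cat >> h.py <<'E'
def rem(x,y,z,yawdeg):
    s=read_state();Rt=Ro.from_euler('xyz',s['eef_rot']).as_matrix()
    d=Rt.T@(np.array([x,y,z])-s['eef_pos'])
    yaw=np.degrees(np.arctan2(Rt[1,0],Rt[0,0]))
    print('t',round(s['clock'],2),'pos',s['eef_pos'].round(1),'F',s['wrist_force'].round(1),'gap',round(s['finger_gap'],1),'rem mm',d.round(1),'turn',round((yaw-yawdeg+180)%360-180,1))
E
python3 -m handwheel '[[-0.044,-0.034,0,10.5],[-0.088,-0.068,0,21],[-0.132,-0.102,0,31.5],[-0.176,-0.136,0,42],[-0.22,-0.17,0,52.5]]' 1 20
python3 -c "from h import *;rem(575,-153,180,6)"
```

```text
clock: 0.72
eef_pos: [340.7, 275.7, 213.0]
eef_rot: [-3.141, 0.001, 1.858]
wrist_force: [1.0, 0.9, 0.5]
finger_gap: 47.5
t 0.72 pos [340.7 275.7 213. ] F [1.  0.9 0.5] gap 47.5 rem mm [-477.4  103.4   33.3] turn 100.4
```

```bash
python3 -m handwheel '[[-0.05,0.011,0,10],[-0.1,0.022,0,20],[-0.15,0.033,0,30],[-0.2,0.044,0,40],[-0.25,0.055,0,50]]'
python3 -c "from h import *;rem(575,-153,180,6)"
```

```text
clock: 1.35
eef_pos: [464.7, 49.8, 213.1]
eef_rot: [3.142, 0.001, 0.979]
wrist_force: [0.5, 0.3, 0.2]
finger_gap: 1.0
t 1.35 pos [464.7  49.8 213.1] F [0.5 0.3 0.2] gap 1.0 rem mm [-106.8  204.7   33.3] turn 50.1
```

```bash
python3 -m handwheel '[[-0.021,0.041,0.006,10],[-0.043,0.082,0.013,20],[-0.064,0.123,0.02,30],[-0.086,0.164,0.027,40],[-0.107,0.205,0.033,50]]'
python3 -m handwheel '[[0,0,0,0],[0,0,0,0]]' >/dev/null
python3 - <<'E'
from h import *;import cv2
rem(575,-153,180,6)
w=cams.get_calibration('wrist');im=cams.camera('wrist')
cv2.imwrite('pics/w1.png',im[:,:,::-1])
print(proj(w,np.array([596.8,-151.1,99])),proj(w,np.array([607.2,-250.3,99])))
E
```

```text
clock: 1.98
eef_pos: [575.5, -154.8, 179.5]
eef_rot: [3.141, 0.001, 0.101]
wrist_force: [-0.2, -0.5, -0.5]
finger_gap: 0.8
t 2.23 pos [ 575.2 -154.4  179.1] F [-0.1  1.1 -1.2] gap 0.5 rem mm [-0.  -1.4 -0.9] turn -0.2
(np.float64(276.16037783238426), np.float64(187.32617106384765)) (np.float64(415.7242745847698), np.float64(187.06380973084023))
```

View pics/w1.png

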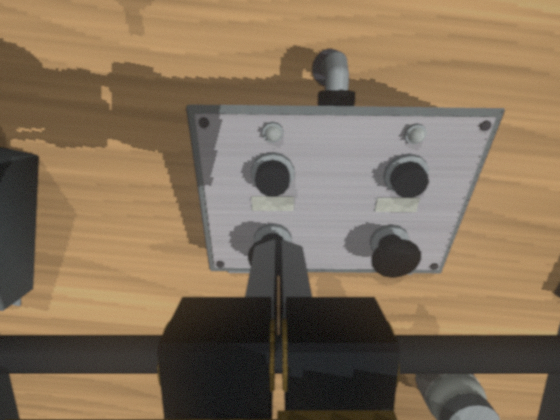

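The wrist view shows the supply start at about (272,178), the extractor start at (409,179), and the closed fingers at about (277,265). Each dark blob includes the button's rear flank, so I'll locate the top disc from the blob's width and lower edge.

```bash
cat >> h.py <<'E'
def tops(im,w,boxes,z=99,thr=45):
    import cv2
    for (u0,v0,u1,v1) in boxes:
        m=(im[v0:v1,u0:u1].max(2)<thr).astype(np.uint8)
        k,l,st,c=cv2.connectedComponentsWithStats(m);i=1+np.argmax(st[1:,4])
        x,y,W,H,A=st[i];x+=u0;y+=v0
        u=x+W/2-.5;v=y+H-.5-0.424*W
        print('box',x,y,W,H,A,'cen',u.round(1),v.round(1),'->',cast(w,(u,v),z).round(1),'blob centroid ->',cast(w,c[i]+[u0,v0],z-2).round(1))
E
python3 - <<'E'
from h import *;import cv2
w=cams.get_calibration('wrist');im=cv2.imread('pics/w1.png')
tops(im,w,[(245,145,300,205),(380,145,440,205)])
s=read_state();
for d in(-16,0): # where fingertips project
    print(proj(w,s['eef_pos']+[0,0,-8]))
c=cams.get_calibration('side');R=c['R'];print('sidecam',(-R.T@c['t']).round())
E
```

```text
box 265 164 1 1 1 cen 265.0 164.1 -> [ 612.6 -141.2   99. ] blob centroid -> [ 612.4 -141.2   97. ]
box 404 169 1 1 1 cen 404.0 169.1 -> [ 619.2 -239.2   99. ] blob centroid -> [ 619.  -239.9   97. ]
(np.float64(277.6748362069793), np.float64(255.90837319383917))
(np.float64(277.6748362069793), np.float64(255.90837319383917))
sidecam [  -6. -713. 1053.]
```

```bash
python3 - <<'E'
from h import *;import cv2
w=cams.get_calibration('wrist');im=cv2.imread('pics/w1.png')
for t in(65,80,95):tops(im,w,[(245,145,300,205),(380,145,440,205)],thr=t)
E
```

```text
box 255 161 34 35 925 cen 271.5 181.1 -> [ 601. -147.   99.] blob centroid -> [ 603.  -146.9   97. ]
box 390 162 37 35 975 cen 408.0 180.8 -> [ 611.2 -243.7   99. ] blob centroid -> [ 612.  -244.5   97. ]
box 254 160 35 36 990 cen 271.0 180.7 -> [ 601.3 -146.6   99. ] blob centroid -> [ 603.  -146.8   97. ]
box 389 162 39 35 1050 cen 408.0 180.0 -> [ 611.8 -243.6   99. ] blob centroid -> [ 612.  -244.4   97. ]
box 250 160 40 36 1099 cen 269.5 178.5 -> [ 602.7 -145.4   99. ] blob centroid -> [ 603.2 -146.    97. ]
box 382 155 46 43 1294 cen 404.5 178.0 -> [ 612.9 -240.8   99. ] blob centroid -> [ 612.7 -242.2   97. ]
```

Both views agree to within about 3 mm: supply ≈ (600,-148), extractor ≈ (610,-246). The fingertip's rear edge, 8 mm ahead of the TCP in x, will touch first. So I'll put the TCP 8 mm short of each centre and push along the face normal (tool dx:dz = 0.34:0.94).

```bash
python3 -c "from h import *;rem(588,-149.5,118,6)"
```

```text
t 2.27 pos [ 575.2 -154.1  179.6] F [ 0.5 -0.2  0.1] gap 0.8 rem mm [13.3 -3.3 61.5] turn -0.1
```

```bash
python3 -m handwheel '[[0.007,-0.002,0.03,0],[0.013,-0.0033,0.0615,0],[0.013,-0.0033,0.0615,0],[0.013,-0.0033,0.0615,0]]'
python3 -m handwheel '[[0.0007,0,0.0019,0],[0.0014,0,0.0038,0],[0.0021,0,0.0056,0],[0.0021,0,0.0056,0]]'
python3 -c "from h import *;rem(592,-149,107,6)"
```

```text
clock: 2.78
eef_pos: [588.1, -149.1, 119.7]
eef_rot: [3.141, -0.0, 0.104]
wrist_force: [0.3, 0.3, -0.3]
finger_gap: 0.5
clock: 3.28
eef_pos: [590.1, -148.9, 113.9]
eef_rot: [3.141, 0.0, 0.104]
wrist_force: [0.1, 0.4, -0.1]
finger_gap: 0.4
t 3.27 pos [ 590.1 -148.9  113.9] F [ 0.1  0.4 -0.1] gap 0.4 rem mm [1.9 0.3 6.9] turn -0.1
```

```bash
python3 -m handwheel '[[0.0007,0,0.0019,0],[0.0014,0,0.0038,0],[0.0014,0,0.0038,0]]'
python3 -m handwheel '[[0.0007,0,0.0019,0],[0.0007,0,0.0019,0],[0.0007,0,0.0019,0]]'
python3 -m handwheel '[[0.0007,0,0.0019,0],[0.0007,0,0.0019,0],[0.0007,0,0.0019,0]]'
```

```text
clock: 3.65
eef_pos: [591.4, -148.7, 109.9]
eef_rot: [3.141, 0.001, 0.104]
wrist_force: [0.4, -0.5, -0.0]
finger_gap: 0.4
clock: 4.03
eef_pos: [592.2, -148.7, 108.0]
eef_rot: [3.141, 0.001, 0.104]
wrist_force: [0.2, -0.2, 0.5]
finger_gap: 0.3
clock: 4.4
eef_pos: [592.9, -148.7, 106.3]
eef_rot: [3.141, 0.0, 0.104]
wrist_force: [-1.0, 0.2, 2.1]
finger_gap: 0.2
```

Contact came at about TCP z 107, as predicted. I'll continue in small steps.

```bash
for i in 1 ; do python3 -m handwheel '[[0.0005,0,0.0014,0],[0.0005,0,0.0014,0],[0.0005,0,0.0014,0]]'
python3 -m handwheel '[[0.0005,0,0.0014,0],[0.0005,0,0.0014,0],[0.0005,0,0.0014,0]]'
python3 -m handwheel '[[0.0005,0,0.0014,0],[0.0005,0,0.0014,0],[0.0005,0,0.0014,0]]'; done | grep -v rot
```

```text
clock: 4.78
eef_pos: [593.4, -148.6, 104.8]
wrist_force: [0.7, -0.6, 1.5]
finger_gap: 0.5
clock: 5.15
eef_pos: [593.8, -148.5, 103.2]
wrist_force: [0.0, 0.1, -0.2]
finger_gap: 0.2
clock: 5.52
eef_pos: [594.3, -148.4, 101.8]
wrist_force: [1.4, -0.7, 0.3]
finger_gap: 0.6
```

```bash
(python3 -m handwheel '[[0.0004,0,0.001,0],[0.0004,0,0.001,0],[0.0004,0,0.001,0]]'
python3 -m handwheel '[[0.0004,0,0.001,0],[0.0004,0,0.001,0],[0.0004,0,0.001,0]]') | grep -v rot
python3 - <<'E'
from h import *;import cv2
cv2.imwrite('pics/w2.png',cams.camera('wrist')[60:270,170:450,::-1].repeat(2,0).repeat(2,1))
E
```

```text
clock: 5.9
eef_pos: [594.7, -148.4, 100.9]
wrist_force: [-1.1, 0.2, 1.1]
finger_gap: 0.5
clock: 6.28
eef_pos: [595.1, -148.4, 100.0]
wrist_force: [-1.8, 0.6, 3.5]
finger_gap: 0.3
```

View pics/w2.png

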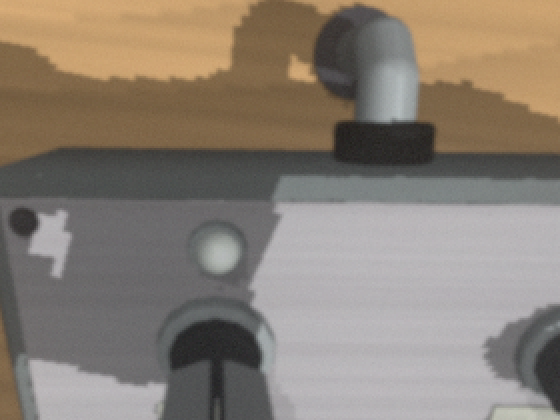

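The force fell to about zero after roughly 3 mm and rose again at about 6 mm, up to 3.9 N. That fits a click followed by the bottom stop. The picture shows the fingertip centred on the supply button (crop 215,345). I'll back off, look at it, and shift 100 mm right along the desk to the extractor.

```bash
(python3 -m handwheel '[[-0.003,0,-0.008,0],[-0.0085,0,-0.0235,0],[-0.0085,0.03,-0.0235,0],[-0.0085,0.065,-0.0235,0],[-0.0085,0.1,-0.0235,0]]'
python3 -m handwheel '[[0,0,0,0],[0,0,0,0]]')|grep -v rot
python3 - <<'E'
from h import *;import cv2
rem(602,-248,107,6)
w=cams.get_calibration('wrist');im=cams.camera('wrist')
cv2.imwrite('pics/w3.png',im[:,:,::-1])
print(proj(w,np.array([600,-148,99])),proj(w,np.array([610,-247.5,99])))
E
```

```text
clock: 6.95
eef_pos: [597.1, -249.8, 124.9]
wrist_force: [-0.0, 0.6, 0.8]
finger_gap: 0.4
clock: 7.2
eef_pos: [597.0, -249.4, 125.6]
wrist_force: [-0.3, 0.3, 0.7]
finger_gap: 0.0
t 7.2 pos [ 597.  -249.4  125.6] F [-0.3  0.3  0.7] gap 0.0 rem mm [ 5.1 -0.9 18.6] turn -0.1
(np.float64(103.06863529574494), np.float64(221.46601691573397)) (np.float64(276.63512909325857), np.float64(222.0865537681776))
```

View pics/w3.png

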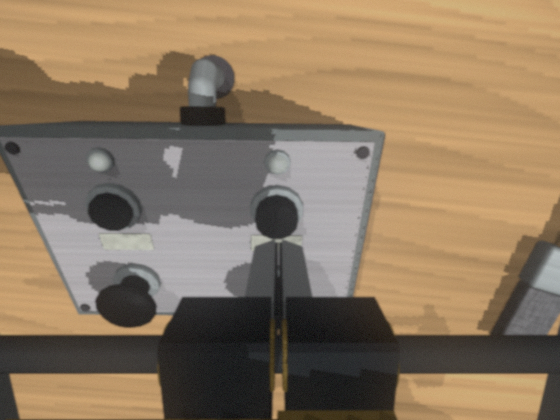

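The supply button (110,210) now sits visibly lower in its bezel than the extractor's (277,215), which is lined up with the fingers. I'll press the extractor the same way.

```bash
(python3 -m handwheel '[[0.002,-0.0005,0.006,0],[0.004,-0.001,0.011,0],[0.0055,-0.001,0.0155,0],[0.0055,-0.001,0.0155,0]]'
for i in 1; do
python3 -m handwheel '[[0.0005,0,0.0014,0],[0.001,0,0.0028,0],[0.001,0,0.0028,0]]'
python3 -m handwheel '[[0.0005,0,0.0014,0],[0.0005,0,0.0014,0]]'
python3 -m handwheel '[[0.0005,0,0.0014,0],[0.0005,0,0.0014,0]]'
python3 -m handwheel '[[0.0005,0,0.0014,0],[0.0005,0,0.0014,0]]'
done)|grep -v -e rot -e gap
```

```text
clock: 7.75
eef_pos: [602.4, -247.3, 109.3]
wrist_force: [0.2, -0.1, 0.0]
clock: 8.12
eef_pos: [603.4, -247.3, 106.8]
wrist_force: [-0.1, 1.1, 2.8]
clock: 8.38
eef_pos: [603.9, -247.2, 105.3]
wrist_force: [-0.2, -0.9, 1.4]
clock: 8.62
eef_pos: [604.4, -247.1, 103.5]
wrist_force: [-1.1, 0.3, -0.1]
clock: 8.88
eef_pos: [604.9, -247.0, 101.9]
wrist_force: [1.5, -0.3, 0.5]
```

```bash
(python3 -m handwheel '[[0.0004,0,0.001,0],[0.0004,0,0.001,0],[0.0004,0,0.001,0]]'
python3 -m handwheel '[[0.0004,0,0.001,0],[0.0004,0,0.001,0],[0.0004,0,0.001,0]]')|grep -v -e rot -e gap
python3 -c "from h import *;rem(603,-247,107,6)"
```

```text
clock: 9.25
eef_pos: [605.3, -247.0, 101.0]
wrist_force: [-0.4, -0.3, 1.2]
clock: 9.62
eef_pos: [605.7, -247.0, 100.2]
wrist_force: [-1.8, 0.9, 4.4]
t 9.62 pos [ 605.7 -247.   100.2] F [-1.8  0.9  4.4] gap 0.5 rem mm [-2.7 -0.3 -6.8] turn -0.0
```

The extractor gave the same signature: click, then the bottom stop at 4.8 N. I'll lift and go above the saw desk.

```bash
(python3 -m handwheel '[[-0.004,0,-0.012,0],[-0.012,0,-0.035,0],[-0.02,-0.03,-0.07,0],[-0.025,-0.085,-0.07,3],[-0.03,-0.145,-0.07,6]]'
python3 -m handwheel '[[-0.004,-0.06,0,2],[-0.008,-0.12,0,4],[-0.012,-0.18,0,4],[-0.016,-0.22,0,4],[-0.02,-0.25,0,4]]')|grep -v -e rot -e gap
python3 -m handwheel '[[0,0,0,0],[0,0,0,0]]' >/dev/null
python3 - <<'E'
from h import *;import cv2
rem(517,143,170,-4.3)
w=cams.get_calibration('wrist');im=cams.camera('wrist')
cv2.imwrite('pics/w4.png',im[:,:,::-1])
u,v=proj(w,np.array([539,142,99]));print(u,v)
u,v=int(u),int(v)
for t in(65,80):tops(im,w,[(u-35,v-40,u+35,v+30)],thr=t)
E
```

```text
clock: 10.25
eef_pos: [560.2, -104.7, 170.9]
wrist_force: [0.5, 0.0, -0.7]
clock: 10.88
eef_pos: [540.5, 147.1, 171.2]
wrist_force: [0.4, 0.2, -0.1]
t 11.12 pos [540.5 146.6 171.4] F [ 0.1 -0.5 -0.7] gap 0.8 rem mm [-23.2   5.2   1.4] turn 0.2
284.1053211722118 221.85123342190693
box 261 201 34 35 937 cen 277.5 221.1 -> [539.9 146.6  99. ] blob centroid -> [541.7 146.3  97. ]
box 260 201 36 35 999 cen 277.5 220.2 -> [540.5 146.6  99. ] blob centroid -> [541.7 146.4  97. ]
```

View pics/w4.png

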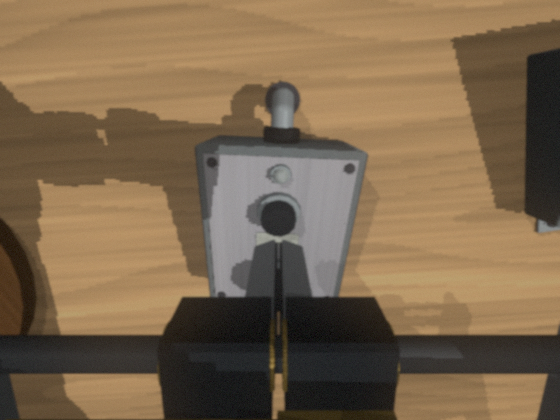

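The saw start button is at (278,217), aligned with the fingers, and casts to about (540,146). The desk's screws show it turned about 2.5° further clockwise than the tool. I'll move to a standoff there.

```bash
python3 -c "from h import *;rem(528.4,146.9,116,-7)"
```

```text
t 11.18 pos [540.6 146.2 171.4] F [-0.5  0.5  0.3] gap 0.9 rem mm [-12.3   0.2  55.3] turn 2.9
```

```bash
(python3 -m handwheel '[[-0.012,0,0,2.5],[-0.012,0,0.03,2.5],[-0.012,0,0.055,2.5],[-0.012,0,0.055,2.5],[-0.012,0,0.055,2.5]]'
python3 -m handwheel '[[0.0009,0,0.0025,0],[0.0018,0,0.005,0],[0.0018,0,0.005,0]]'
python3 -m handwheel '[[0.0005,0,0.0014,0],[0.001,0,0.0028,0],[0.001,0,0.0028,0]]'
)|grep -v -e gap
python3 - <<'E'
from h import *;import cv2
cv2.imwrite('pics/w5.png',cams.camera('wrist')[60:270,140:420,::-1].repeat(2,0).repeat(2,1))
E
```

```text
clock: 11.8
eef_pos: [529.3, 146.6, 117.4]
eef_rot: [3.141, -0.003, -0.117]
wrist_force: [0.5, -0.6, 0.5]
clock: 12.18
eef_pos: [531.2, 146.4, 112.5]
eef_rot: [3.141, -0.003, -0.117]
wrist_force: [-0.4, 0.3, 0.5]
clock: 12.55
eef_pos: [532.2, 146.2, 109.5]
eef_rot: [3.141, -0.003, -0.117]
wrist_force: [0.3, -0.2, -0.1]
```

View pics/w5.png

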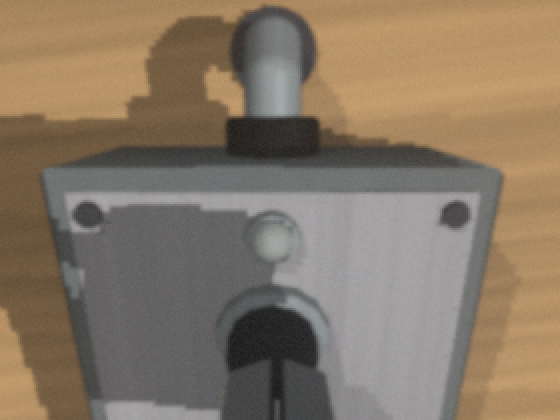

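The desk is now square to the tool, with the fingers (275) centred on the button (273) and the tip about half-way over its top. Pressing.

```bash
(
python3 -m handwheel '[[0.0005,0,0.0014,0],[0.001,0,0.0028,0],[0.001,0,0.0028,0]]'
python3 -m handwheel '[[0.0005,0,0.0014,0],[0.0005,0,0.0014,0]]'
python3 -m handwheel '[[0.0005,0,0.0014,0],[0.0005,0,0.0014,0]]'
python3 -m handwheel '[[0.0005,0,0.0014,0],[0.0005,0,0.0014,0]]'
python3 -m handwheel '[[0.0004,0,0.001,0],[0.0004,0,0.001,0],[0.0004,0,0.001,0]]'
)|grep -v -e rot -e gap
```

```text
clock: 12.98
eef_pos: [533.3, 146.2, 106.9]
wrist_force: [-1.7, 0.3, 2.1]
clock: 13.22
eef_pos: [533.7, 146.1, 105.4]
wrist_force: [-0.2, -0.4, 0.5]
clock: 13.48
eef_pos: [534.2, 146.0, 103.7]
wrist_force: [-1.0, 0.2, -0.2]
clock: 13.72
eef_pos: [534.7, 145.9, 102.1]
wrist_force: [0.9, 0.0, 1.6]
clock: 14.1
eef_pos: [535.1, 145.9, 101.2]
wrist_force: [-1.1, 0.3, 2.7]
```

```bash
(
python3 -m handwheel '[[0.0003,0,0.0007,0],[0.0003,0,0.0007,0],[0.0003,0,0.0007,0]]'
python3 -m handwheel '[[-0.004,0,-0.012,0],[-0.009,0,-0.025,0],[-0.03,0,-0.07,0],[-0.06,0,-0.09,0],[-0.1,0,-0.1,0]]'
python3 -m handwheel '[[-0.03,0,0,0],[-0.03,0,0,0],[-0.03,0,0,0]]'
)|grep -v -e rot -e gap
python3 - <<'E'
from h import *;import cv2
a=cams.camera('side')[:,:,::-1];w=cams.camera('wrist')[:,:,::-1]
o=cv2.imread('pics/side0.png')
cr=lambda i:cv2.resize(i[165:305,205:370],None,fx=2.4,fy=2.4,interpolation=2)
cv2.imwrite('pics/fin.png',np.hstack([cr(o),cr(a)]))
cv2.imwrite('pics/w6.png',w)
E
```

```text
clock: 14.48
eef_pos: [535.4, 145.8, 100.6]
wrist_force: [-2.7, 0.5, 4.0]
clock: 15.1
eef_pos: [435.1, 157.7, 202.2]
wrist_force: [-0.1, 0.4, 0.4]
clock: 15.48
eef_pos: [405.7, 161.2, 202.6]
wrist_force: [0.7, -0.4, -0.1]
```

View pics/fin.png

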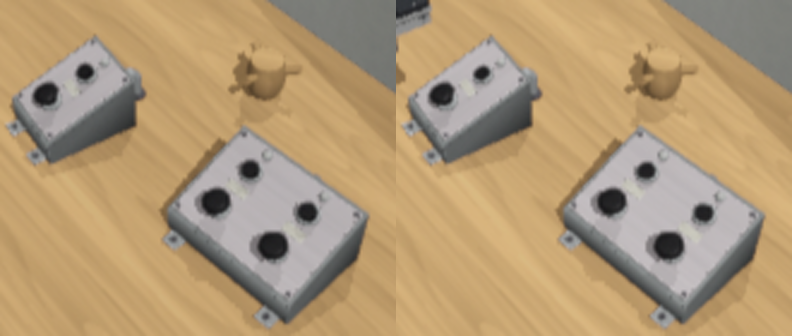

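View pics/w6.png

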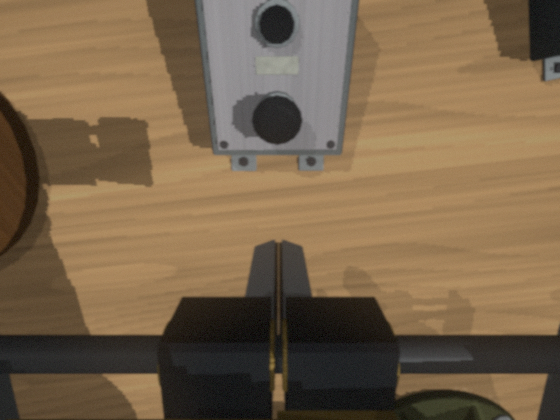

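The tops look lower, the stop heads look the same and nothing else has moved. I'll confirm that from the blob positions before and after.

```bash
python3 - <<'E'
from h import *;import cv2
a=cams.camera('side');o=cv2.imread('pics/side0.png')
for im in(o,a):
    m=np.zeros(im.shape[:2],np.uint8);m[185:280,215:345]=(im[185:280,215:345].max(2)<60)
    k,l,st,c=cv2.connectedComponentsWithStats(m)
    print([(c[i].round(1).tolist(),int(st[i,4])) for i in range(1,k) if st[i,4]>8])
c=cams.get_calibration('side')
for p in([540,146,99],[600,-148,99]):
    print(np.round(np.array(proj(c,np.array(p)+[2,0,-5.6]))-proj(c,np.array(p)),1))
E
```

```text
[([240.1, 194.5], 29), ([223.7, 204.1], 66), ([257.4, 216.1], 23), ([308.8, 235.5], 36), ([294.2, 248.5], 91), ([332.4, 253.0], 43), ([318.2, 267.1], 101)]
[([240.3, 195.3], 19), ([223.6, 203.9], 60), ([258.3, 215.8], 11), ([308.7, 235.7], 29), ([294.2, 248.5], 84), ([332.7, 253.3], 33), ([318.1, 267.0], 98)]
[0.6 0.9]
[0.3 0.8]
```

All three start blobs shrank and moved down slightly (less flank showing), while the stop heads did not change. The arm is clear of everything, so I'm handing in.

```bash
python3 -c "
from cell import manip;print(manip.sign_off())"
```

```text
the job is handed in; nothing more can be done
None
```

I pressed the three start buttons in the order asked (supply, extractor, saw) with the closed fingertips, and handed the job in at about 15.6 s with the arm clear of everything.

- **Force:** on each button it built up, dropped to about zero part-way in (the click), then rose again after about 6 mm of travel. The highest reading was about 5 N. I only read the force at the end of each step, so the 4.5 N peak before the click was never seen.
- **Pictures:** before and after in the side camera, all three start buttons show less of their sides. They moved down 0.2–0.8 px where about 0.8–0.9 px was expected, so that check is weak for the supply (0.2 px) and extractor (0.3 px). The wrist camera did show the supply button plainly sunk in its bezel.
- **Everything else:** the stop heads and the hub look unchanged in the final side view. I did not recheck the base disc, glue pot or brush, but the arm never came near them.

No check failed. The side and wrist cameras disagreed by about 6 mm or less on the button positions, and each press still landed centred across the button.

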